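# Tip rinsed ball knobs out of the wire basket into the yellow bin

### The job

Pick up the wire rinse basket from its drip tray by the blue handle, with the three red knobs in it, and tip it spout-down so that all three roll out over the spout into the yellow bin; hold the spout just above the bin so that they do not fall far. Then set the empty basket back down upright on the drip tray - set down, not dropped. Leave both bins standing where they are, and the hammer and the knife too.

Things in the scene. Friction and masses are not known exactly. Their poses are not given: they have to be found in the camera images.
- basket: Wire-mesh rinse basket, steel, 0.35 kg, loose. Origin: centre of the underside, below the handle; x points to the spout, z up. Floor 4 mm thick, from x = -90 to +50 mm; back and side walls 60 mm high, outer faces at x = -90, y = -60 and +60 mm. At +x the rim is notched to a spout, 94 mm wide inside, whose ramp climbs at 27 degrees from x = 50 mm to the pouring lip at x = 100, z = 30 mm.
- basket_grip (a point): Centre of the basket's blue handle grip, 135 mm above the basket's underside, over its origin; axes as the basket's. The grip is a bar 80 mm long along y, 16 mm thick along x and 26 mm tall, on a rigid steel bail fixed to both side walls (it does not swing). Free space of 60 mm or more below it and beside it along x.
- basket_spout (a point): Middle of the basket's pouring lip (x = 100, z = 29.5 mm in the basket, axes as the basket's). Tipped spout-down by more than about 32 degrees the basket lets the knobs roll out here; at 45 to 55 degrees all run out within about 2 s, and land up to 60 mm ahead of the lip. Level and carried smoothly, it keeps them in.
- tray: Dark grey drip tray, 280 (x) x 180 (y) mm outside, rim 18 mm high, flat floor 3 mm thick, fixed. Origin: centre of its underside. The basket starts on it, spout towards the tray's +x within 0.1 rad, and must stand there again, flat on its floor inside the rim, about along the tray (either way round), origin within 60 mm (tray x) and 45 mm (tray y) of the tray's centre.
- yellow_bin: Yellow plastic stacking bin, empty, open on top: 240 (x) x 170 (y) mm outside, walls and floor 4 mm, sides and back (+x) 65 mm high, the front (-x) 40 mm high with the sides sloping down to it over the last 70 mm. Origin: centre of its underside. Loose, 0.4 kg.
- grey_bin: The same bin in grey plastic, with some black knobs in it; a bystander, not to be used. Origin: centre of its underside.
- knob1: Red ball knob, 42 mm diameter, about 55 g, with a small steel insert on one side; origin at the ball's centre. The axes turn as it rolls. Starts in the basket.
- knob2: Red ball knob, the same as knob1.
- knob3: Red ball knob, the same as knob1.
- hammer: Hammer with a wooden handle, 260 mm long, lying along its own x; origin at mid-length underneath. Bystander.
- cutter: Yellow cutter knife, 150 mm long, lying along its own x; origin underneath. Bystander.
There are look-alikes about, which are no part of the job. Leave any turquoise or white look-alike of the knob3 alone. There is more than one size of the basket; the job needs the larger.

How it is judged:
By the outcome, as a careful person would: the job done as asked, in the order asked, and still so for the second after the job is handed in, with the robot touching nothing.
It also fails if it takes over 51 s, if anything falls off the work surface, if the arm or the gripper's body presses on something with over 40 N, if the wrist force passes 120 N, or if a joint passes its speed limit or range.

### The arm

A 6-joint arm with a two-finger parallel gripper is mounted at the origin on the work surface. World frame = base frame: x ahead of the robot, y to its left, z up, the work surface at z = 0. Lengths are in m, angles in degrees, forces in N, time in s.
With the tool pointing down it reaches from about 0.25 to 0.725 m from the base axis. Payload 9.7 kg.
Tool frame: the origin (TCP) lies on the centre line of the jaws, within the pads' length; the fingertips stand 17 mm ahead of it and the grasp point (between the pads) lies 2 mm behind it (bot.tip_extent is the distance from the TCP to the fingertips, in m); z points along the fingers, y is the line along which they close (so a half turn about z gives the same grasp; the last joint's range is limited). The gripper opens to 85 mm and grips with 20 to 120 N. Pads are 22 mm wide; open, the fingers measure 114 mm over their backs; the gripper's body (76 mm by 85 mm) begins 54 mm behind the grasp point. The pads swing forward as they close: fully open they stand 13 mm farther back than shut.
Start: joints at [76.948, 4.979, 10.078, 95.1, 0, 90], TCP at [0.124, 0.536, 0.248] pointing down, gripper open.
Joint ranges: [-179.16, 179.16], [-48.56, 103.87], [-65.8, 70.77], [-126.05, 130.52], [-82.76, 87.17], [-180, 180]. Speed limits (degrees/s): [127.2, 127.2, 147.25, 180, 180, 180].

### API

Orientations are given as [roll, pitch, yaw] about the fixed x, y, z axes, in that order (R = Rz(yaw) Ry(pitch) Rx(roll)).
In Python, from workcell import bot gives the robot as it stands.
- The arm moves only by the tool carry_out, never from a script. Its argument "moves" is text: rows parted by semicolons, each of 7 numbers parted by spaces: the shift along the tool's x, y, z in mm, then the turn, a rotation vector about the tool's x, y, z in degrees, then the finger opening in mm, from 0 to 85.4. A call has 1 to 20 rows; each row is the pose to reach, as a shift and turn from the pose commanded when the call began, along the tool's axes at that moment; what a row does not reach only later rows make up. A row lasts 1/10 s, in which the tool goes at most 50 mm and 8.59 degrees, less where a joint would pass 70% of its speed; a pose out of reach is approached as far as the arm can. A call with a gripper value outside its range is refused whole. The fingers move at their own pace and stop on an object; "force" is the grip in N (left out, the last holds). Time passes only in rows, so rows that repeat a pose let the fingers close. It gives the time, the measured TCP pose, the force, the opening and the grip force at its end, in the units of the state.
- bot.get_obs(): the state, without advancing time (a new reading comes with each control period).
- bot.camera(name): name is "scene" or "top" or "wrist"; returns a dict with "img" (480x640x3 uint8, red, green, blue), "mtx" (3x3 intrinsics, pixels), "position" and "orientation" of the camera in the world; the wrist camera has in their place "mount" (4x4, takes a point from camera to tool coordinates, whose origin is the TCP and whose axes are the flange's). Camera axes: x right, y up, looking along -z (the intrinsics and any distortion apply to the point x, -y, -z); pixel columns grow to the right and rows downward; lengths in m; the calibration is good to about 2 mm. The wrist camera is an equidistant fisheye: a pixel r from the principal point sees the ray r / f radians off the axis. A picture is of the moment at which its call begins: read the wrist's pose just before it. There is no depth.
- bot.job_done(): hands the job in; it is judged then, once.
The state is a dict: "time": time; "q": joint angles; "qd": joint speeds; "joint_efforts": joint torques, N m; "ee_pos": TCP position; "tcp_rot": TCP orientation; "wrist_force": force on the tool from outside, world axes, zero at the start; "torque": the same for the moment, N m; "opening": finger opening in m; "grasp_force": force on a finger pad.
Only numpy, scipy, OpenCV 4.12 (cv2) and the standard library are available. Lean on these libraries where they do the work, as an engineer would, in place of code of your own. Each camera call takes 0.05 s, during which the arm holds its last target. There are 200 camera calls.

## Working session

There is one attempt and no reset: what is moved stays moved. The work goes in short steps, Python scripts to look and compute and a tool call to move; the robot and the scene stay as the last step left them, time stands still between calls to the robot, and variables do not carry over. Pictures are saved under pics/ and viewed, at most 10 in all, crops included, and the job is handed in when it is done.

Besides the shell and the picture viewer there is one more tool, called after ">>>" as name(argument=value, ...), one argument or row to a line, values as JSON. carry_out: Moves the arm, as the interface text tells. Its arguments: {"type":"object","properties":{"moves":{"type":"string"},"force":{"type":"number"}},"required":["moves"]}

```bash
mkdir -p pics; ls
python3 - <<'E'
from workcell import bot
import cv2
o=bot.get_obs();print(o)
for n in("scene","top"):
    c=bot.camera(n);cv2.imwrite(f"pics/{n}0.png",c["img"][:,:,::-1]);print(n,c["mtx"],c["position"],c["orientation"],[k for k in c])
E
```

```text
pics
{'time': 0.0, 'q': array([ 7.69484164e+01,  5.01104325e+00,  1.00349563e+01,  9.50995481e+01,
       -1.73666095e-04,  8.99995531e+01]), 'qd': array([-0.20455463,  0.0515669 , -0.14333623, -0.03701877, -0.03881584,
       -0.06424572]), 'joint_efforts': array([-5.35294857e-04, -5.20386314e+01,  4.64808583e+01,  1.59411225e-02,
       -3.24225834e-05,  2.47266016e-06]), 'ee_pos': array([0.12416025, 0.5355931 , 0.2475881 ]), 'tcp_rot': array([-1.79924365e+02,  1.73076054e-04,  1.66948863e+02]), 'wrist_force': array([0.49254728, 0.31895759, 0.43381294]), 'torque': array([ 0.00985003, -0.01523491,  0.00770368]), 'grasp_force': 0.0, 'opening': 0.08504939606916621}
scene [[562.829846     0.         326.73665017]
 [  0.         562.829846   238.97876851]
 [  0.           0.           1.        ]] [ 1.19097256 -0.56586799  1.06426055] [43.21489343  0.71190748 46.8079886 ] ['img', 'mtx', 'position', 'orientation']
top [[535.74199393   0.         317.65770193]
 [  0.         535.74199393 247.77463551]
 [  0.           0.           1.        ]] [0.48275463 0.01832522 1.35628403] [  3.19278363  -0.29973343 -90.40175226] ['img', 'mtx', 'position', 'orientation']
```

View pics/scene0.png

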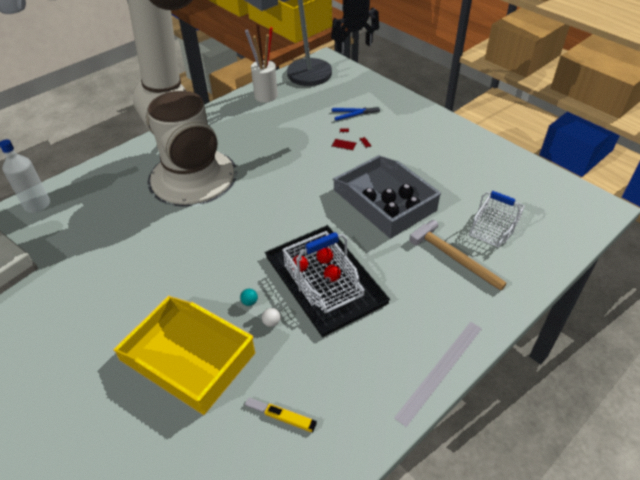

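View pics/top0.png

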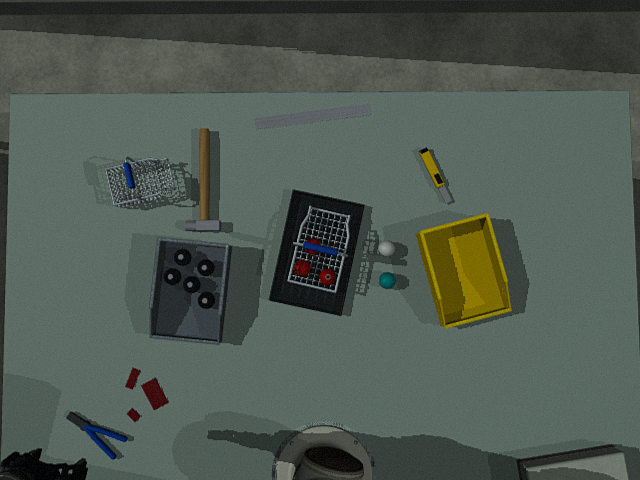

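Run:
```python
import cv2,numpy as np
a=cv2.imread("pics/top0.png")[180:340,255:395];b=cv2.imread("pics/scene0.png")[215:345,250:400]
c=cv2.imread("pics/top0.png")[195:345,400:530]
f=lambda i:cv2.resize(i,(400,400*i.shape[0]//i.shape[1]),interpolation=cv2.INTER_CUBIC)
a,b=f(a),f(b);h=max(len(a),len(b));p=lambda i:np.pad(i,((0,h-len(i)),(0,0),(0,0)))
cv2.imwrite("pics/crop1.png",np.hstack([p(a),p(b)]))
```

```text
(no output)
```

View pics/crop1.png

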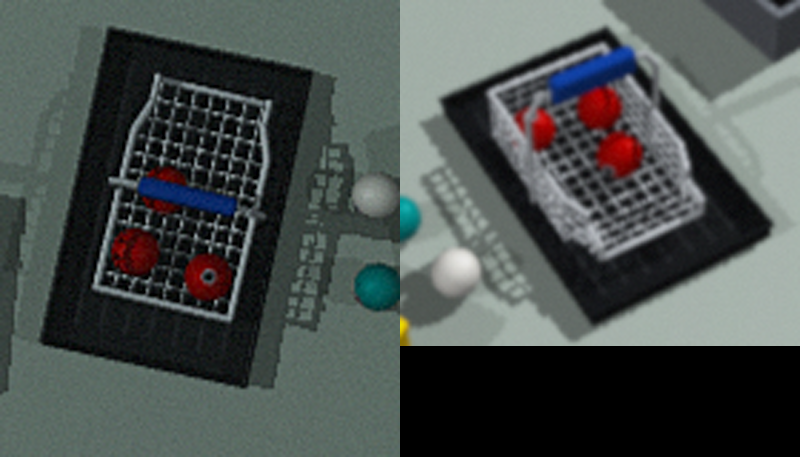

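```bash
cat > h.py <<'E'
import numpy as np
from scipy.spatial.transform import Rotation as R
C={"scene":(562.83,326.737,238.979,[1.19097256,-.56586799,1.06426055],[43.21489343,.71190748,46.8079886]),
"top":(535.742,317.658,247.775,[.48275463,.01832522,1.35628403],[3.19278363,-.29973343,-90.40175226])}
def px2w(n,u,v,z):
    f,cx,cy,p,o=C[n];d=R.from_euler("xyz",o,degrees=True).apply([(u-cx)/f,-(v-cy)/f,-1]);p=np.array(p)
    return p+d*(z-p[2])/d[2]
def w2px(n,P):
    f,cx,cy,p,o=C[n];q=R.from_euler("xyz",o,degrees=True).inv().apply(np.array(P)-p)
    return np.array([cx+f*q[0]/-q[2],cy-f*q[1]/-q[2]])
E
python3 - <<'E'
from h import *
import cv2
for n,l in(("handle",[(320.1,248.6),(303.3,245.8),(337.6,252.1)]),):
    for u,v in l: print(n,px2w("top",u,v,.138).round(4))
t=np.array([px2w("top",255+a/2.857,180+b/2.857,.018) for a,b in[(108,28),(313,72),(248,386),(42,343)]]);print("tray",t.round(3),t.mean(0))
for z in(.04,.065): print(z,[px2w("top",u,v,z).round(3)[:2] for u,v in[(417,231),(487,214),(511,311),(445,327)]])
a=cv2.imread("pics/top0.png")[200:340,405:525];b=cv2.imread("pics/scene0.png")[285:420,105:265]
f=lambda i:cv2.resize(i,(400,400*i.shape[0]//i.shape[1]),interpolation=cv2.INTER_CUBIC)
a,b=f(a),f(b);h=max(len(a),len(b));p=lambda i:np.pad(i,((0,h-len(i)),(0,0),(0,0)))
cv2.imwrite("pics/crop2.png",np.hstack([p(a),p(b)]))
E
```

```text
handle [0.5487 0.0059 0.138 ]
handle [0.5554 0.0441 0.138 ]
handle [ 0.5405 -0.0339  0.138 ]
tray [[ 0.704  0.072  0.018]
 [ 0.664 -0.108  0.018]
 [ 0.389 -0.048  0.018]
 [ 0.428  0.131  0.018]] [0.54624025 0.01185739 0.018     ]
0.04 [array([ 0.596, -0.234]), array([ 0.637, -0.409]), array([ 0.398, -0.462]), array([ 0.36 , -0.299])]
0.065 [array([ 0.594, -0.23 ]), array([ 0.634, -0.4  ]), array([ 0.399, -0.452]), array([ 0.362, -0.293])]
```

View pics/crop2.png

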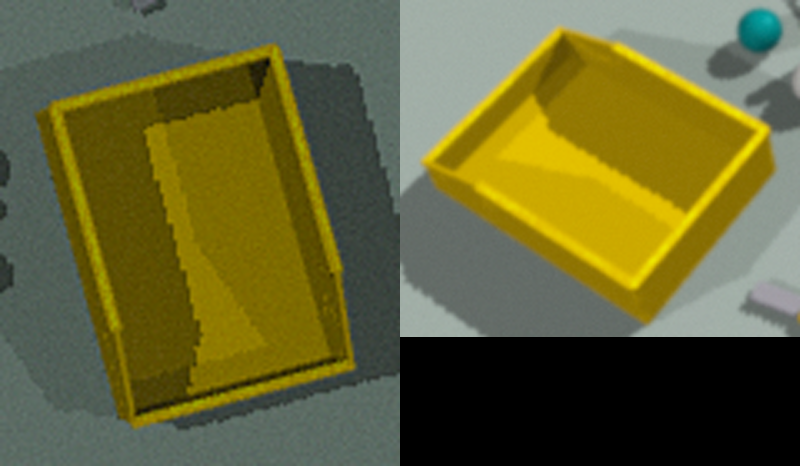

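>>> carry_out(
  moves="-533 -420 0 0 0 88 85;-533 -420 0 0 0 88 85;-533 -420 0 0 0 88 85;-533 -420 0 0 0 88 85;-533 -420 0 0 0 88 85;-533 -420 0 0 0 88 85;-533 -420 0 0 0 88 85;-533 -420 0 0 0 88 85;-533 -420 0 0 0 88 85;-533 -420 0 0 0 88 85;-533 -420 0 0 0 88 85;-533 -420 0 0 0 88 85;-533 -420 0 0 0 88 85;-533 -420 0 0 0 88 85;-533 -420 0 0 0 88 85;-533 -420 0 0 0 88 85;-533 -420 0 0 0 88 85;-533 -420 0 0 0 88 85;-533 -420 0 0 0 88 85;-533 -420 0 0 0 88 85",
)

```text
time: 2.1
ee_pos: [0.5483, 0.0069, 0.2486]
tcp_rot: [180.0, -0.0, 79.0]
wrist_force: [0.4, -0.1, 0.7]
opening: 0.0849
grasp_force: 0.0
```

Run:
```python
from workcell import bot
from h import *
import cv2
o=bot.get_obs();print(o["time"],o["q"].round(1),o["ee_pos"],o["tcp_rot"])
c=bot.camera("wrist");im=c["img"];cv2.imwrite("pics/w1.png",im[:,:,::-1]);print(c["mtx"],c["mount"])
hsv=cv2.cvtColor(im,cv2.COLOR_RGB2HSV);m=cv2.inRange(hsv,(105,120,50),(130,255,255))
n,l,s,ce=cv2.connectedComponentsWithStats(m)
i=[k for k in range(1,n) if s[k,4]>60]
T=c["mount"];Rt=R.from_euler("xyz",o["tcp_rot"],degrees=True)
for k in i:
    pts=np.argwhere(l==k)[:,::-1]; r=cv2.minAreaRect(pts.astype(np.float32))
    out=[]
    bx=cv2.boxPoints(r); e=sorted([(np.linalg.norm(bx[j]-bx[(j+1)%4]),j) for j in range(4)])
    ends=[(bx[j]+bx[(j+1)%4])/2 for _,j in e[:2]]
    for u,v in [ce[k],*ends]:
        a=np.array([u-c["mtx"][0,2],v-c["mtx"][1,2]])/c["mtx"][0,0];t=np.hypot(*a);d=np.array([a[0]/t*np.sin(t),-a[1]/t*np.sin(t),-np.cos(t)])
        p=o["ee_pos"]+Rt.apply(T[:3,3]);dw=Rt.apply(T[:3,:3]@d);z=.150
        out.append((p+dw*(z-p[2])/dw[2]).round(4))
    print(s[k],ce[k],out)
```

```text
2.1 [  0.7   4.7   9.9  95.1   0.  101.7] [0.54834724 0.00688355 0.24858442] [ 1.79973266e+02 -6.44036978e-03  7.90074041e+01]
[[371.64829954   0.         311.55399287]
 [  0.         371.64829954 243.75093961]
 [  0.           0.           1.        ]] [[ 8.41314065e-04  9.59388026e-01  2.82088475e-01  7.21166535e-02]
 [ 9.99999629e-01 -8.59724636e-04 -5.85072842e-05  1.31114082e-03]
 [ 1.86387223e-04  2.82088419e-01 -9.59388393e-01 -1.25490666e-01]
 [ 0.00000000e+00  0.00000000e+00  0.00000000e+00  1.00000000e+00]]
[ 303  189   29  120 2852] [316.73913043 248.25420757] [array([0.5535, 0.0092, 0.15  ]), array([0.5625, 0.0456, 0.15  ]), array([ 0.5433, -0.0317,  0.15  ])]
```

View pics/w1.png

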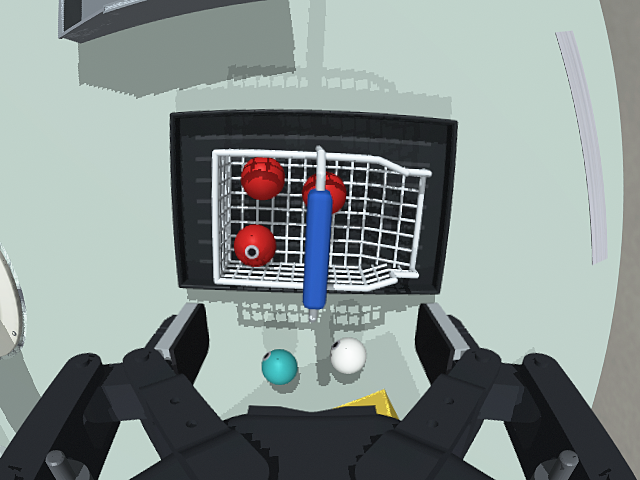

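>>> carry_out(
  moves="1 3 20 0 0 1.5 85;1 3 50 0 0 1.5 85;1 3 80 0 0 1.5 85;1 3 100 0 0 1.5 85;1 3 110 0 0 1.5 85;1 3 112 0 0 1.5 85;1 3 112 0 0 1.5 60;1 3 112 0 0 1.5 40;1 3 112 0 0 1.5 25;1 3 112 0 0 1.5 10;1 3 112 0 0 1.5 5;1 3 112 0 0 1.5 5;1 3 112 0 0 1.5 5;1 3 112 0 0 1.5 5",
  force=80,
)

```text
time: 3.55
ee_pos: [0.5519, 0.0066, 0.137]
tcp_rot: [179.9, -0.0, 77.4]
wrist_force: [-0.6, 0.1, 5.2]
opening: 0.0151
grasp_force: 79.6
```

>>> carry_out(
  moves="0 0 -1 0 0 0 5;0 0 -3 0 0 0 5;0 0 -7 0 0 0 5;0 0 -14 0 0 0 5;0 0 -23 0 0 0 5;0 0 -34 0 0 0 5;0 0 -46 0 0 0 5;0 0 -58 0 0 0 5;0 0 -70 0 0 0 5;0 0 -80 0 0 0 5;0 0 -88 0 0 0 5;0 0 -94 0 0 0 5;0 0 -98 0 0 0 5;0 0 -100 0 0 0 5;0 0 -100 0 0 0 5",
)

```text
time: 5.05
ee_pos: [0.5517, 0.0067, 0.2363]
tcp_rot: [-180.0, 0.0, 77.4]
wrist_force: [0.4, -0.6, -4.4]
opening: 0.0145
grasp_force: 78.1
```

>>> carry_out(
  moves="-1 0 0 0 0 0 5;-3 0 0 0 0 -0.2 5;-10 -1 0 0 0 -0.7 5;-22 -1 0 0 0 -1.5 5;-40 -2 0 0 0 -2.8 5;-63 -4 0 0 0 -4.4 5;-91 -6 0 0 0 -6.4 5;-122 -8 0 0 0 -8.6 5;-157 -10 0 0 0 -11 5;-192 -12 0 0 0 -13.5 5;-228 -14 0 0 0 -16 5;-263 -16 0 0 0 -18.4 5;-294 -18 0 0 0 -20.6 5;-322 -20 0 0 0 -22.6 5;-345 -22 0 0 0 -24.2 5;-363 -23 0 0 0 -25.4 5;-375 -23 0 0 0 -26.3 5;-382 -24 0 0 0 -26.8 5;-385 -24 0 0 0 -27 5;-385 -24 0 0 0 -27 5",
)

```text
time: 7.05
ee_pos: [0.4445, -0.3639, 0.2362]
tcp_rot: [-180.0, -0.0, 104.4]
wrist_force: [-0.1, -0.5, -5.1]
opening: 0.0147
grasp_force: 78.1
```

Run:
```python
from workcell import bot
import cv2,numpy as np
o=bot.get_obs();print(o["time"],o["q"].round(1),o["ee_pos"],o["tcp_rot"],o["wrist_force"])
a=bot.camera("scene")["img"][200:440,60:380];b=bot.camera("wrist")["img"]
cv2.imwrite("pics/p2.png",np.vstack([a,cv2.resize(b,(320,240))])[:,:,::-1])
```

```text
7.05 [-39.3   8.2  12.2  94.1   0.   36.3] [ 0.44446561 -0.36393567  0.23620294] [-1.79998403e+02 -1.52287793e-02  1.04430434e+02] [-0.05415787 -0.51725553 -5.14180082]
```

View pics/p2.png

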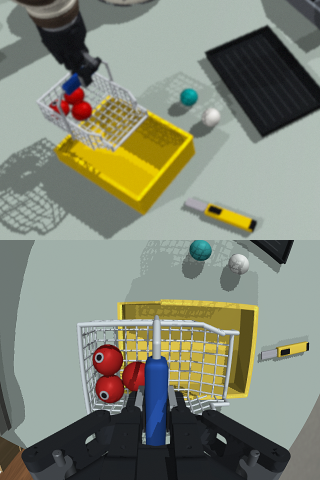

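>>> carry_out(
  moves="0 0 1 1 0 0 5;0 0 3 3 0 0 5;0 0 5 6 0 0 5;0 0 8 9 0 0 5;0 0 11 12 0 0 5;0 0 13 15 0 0 5;0 0 15 18 0 0 5;0 0 17 21 0 0 5;0 0 18 23 0 0 5;0 0 18 25 0 0 5;0 0 18 26 0 0 5;0 0 18 26 0 0 5",
)

```text
time: 8.35
ee_pos: [0.445, -0.3638, 0.2179]
tcp_rot: [-154.0, -0.0, 104.5]
wrist_force: [-0.0, -1.0, -4.7]
opening: 0.0148
grasp_force: 79.3
```

Run:
```python
from workcell import bot
o=bot.get_obs();print(o["time"],o["q"].round(1),o["ee_pos"],o["tcp_rot"])
```

```text
8.35 [-30.9  25.6  27.8 111.2 -18.2  47.7] [ 0.44499647 -0.36380433  0.21791755] [-1.53951317e+02 -2.19394042e-02  1.04474107e+02]
```

>>> carry_out(
  moves="0 0 0 1 0 0 5;0 0 0 3 0 0 5;0 0 0 5 0 0 5;0 0 0 7 0 0 5;0 0 0 9 0 0 5;0 0 0 11 0 0 5;0 0 0 13 0 0 5;0 0 0 15 0 0 5;0 0 0 17 0 0 5;0 0 0 19 0 0 5;0 0 0 21 0 0 5;0 0 0 22 0 0 5;0 0 0 23 0 0 5;0 0 0 23 0 0 5;0 0 0 23 0 0 5;0 0 0 23 0 0 5;0 0 0 23 0 0 5;0 0 0 23 0 0 5;0 0 0 23 0 0 5;0 0 0 23 0 0 5",
)

```text
time: 10.35
ee_pos: [0.442, -0.3635, 0.2157]
tcp_rot: [-131.2, 0.1, 104.6]
wrist_force: [-0.4, -0.2, -3.3]
opening: 0.0148
grasp_force: 79.4
```

Run:
```python
from workcell import bot
import cv2,numpy as np
o=bot.get_obs();print(o["time"],o["q"].round(1),o["ee_pos"],o["tcp_rot"],o["wrist_force"])
a=bot.camera("scene")["img"][240:440,60:300];b=bot.camera("wrist")["img"];c=bot.camera("top")["img"][180:360,380:560]
a=cv2.resize(a,(480,400))
cv2.imwrite("pics/p3.png",np.hstack([a,np.vstack([cv2.resize(b,(267,200)),cv2.resize(c,(267,200))])])[:,:,::-1])
```

```text
10.35 [-26.1  42.7  42.3 130.5 -29.4  60.5] [ 0.44199794 -0.36354817  0.2156818 ] [-1.31200034e+02  1.11470973e-01  1.04569069e+02] [-0.3707773  -0.24825477 -3.2980355 ]
```

View pics/p3.png

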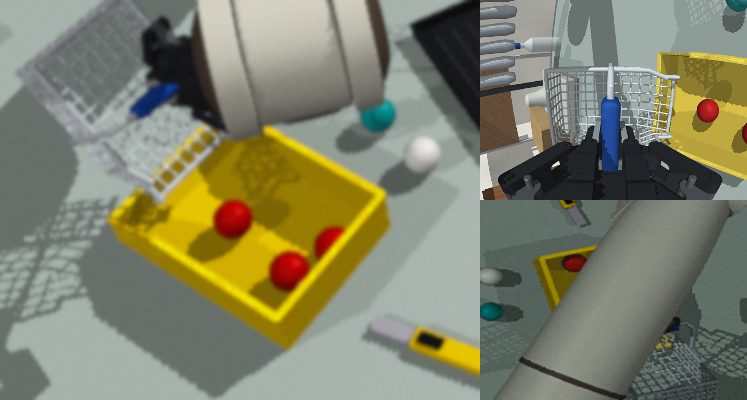

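>>> carry_out(
  moves="0 -3 -3 0 0 0 5;0 -8 -7 -1 0 0 5;0 -13 -11 -3 0 0 5;0 -17 -15 -6 0 0 5;0 -20 -18 -9 0 0 5;0 -23 -20 -12 0 0 5;0 -23 -20 -16 0 0 5;0 -23 -20 -20 0 0 5;0 -23 -20 -24 0 0 5;0 -23 -20 -28 0 0 5;0 -23 -20 -32 0 0 5;0 -23 -20 -36 0 0 5;0 -23 -20 -40 0 0 5;0 -23 -20 -43 0 0 5;0 -23 -20 -46 0 0 5;0 -23 -20 -48 0 0 5;0 -23 -20 -48.8 0 0 5;0 -23 -20 -48.8 0 0 5;0 -23 -20 -48.8 0 0 5",
)

```text
time: 12.4
ee_pos: [0.4419, -0.3634, 0.2461]
tcp_rot: [-179.9, 0.1, 104.6]
wrist_force: [-0.1, -0.1, -3.5]
opening: 0.0146
grasp_force: 79.3
```

>>> carry_out(
  moves="1 0 0 0 0 0 5;3 2 0 0 0 0.2 5;9 5 0 0 0 0.7 5;19 12 0 0 0 1.6 5;34 21 0 0 0 2.8 5;54 33 0 0 0 4.4 5;78 47 0 0 0 6.4 5;105 63 0 0 0 8.6 5;135 81 0 0 0 11 5;165 100 0 0 0 13.6 5;196 118 0 0 0 16.1 5;226 136 0 0 0 18.6 5;253 153 0 0 0 20.8 5;277 167 0 0 0 22.8 5;297 179 0 0 0 24.4 5;312 188 0 0 0 25.6 5;322 195 0 0 0 26.5 5;328 198 0 0 0 27 5;331 200 0 0 0 27.2 5;331 200 0 0 0 27.2 5",
)

```text
time: 14.4
ee_pos: [0.5522, 0.0074, 0.2454]
tcp_rot: [180.0, 0.1, 77.4]
wrist_force: [-0.2, -0.8, -2.0]
opening: 0.0149
grasp_force: 79.3
```

>>> carry_out(
  moves="0 0 3 0 0 0 5;0 0 10 0 0 0 5;0 0 20 0 0 0 5;0 0 32 0 0 0 5;0 0 45 0 0 0 5;0 0 58 0 0 0 5;0 0 70 0 0 0 5;0 0 80 0 0 0 5;0 0 88 0 0 0 5;0 0 94 0 0 0 5;0 0 99 0 0 0 5;0 0 102 0 0 0 5;0 0 104 0 0 0 5;0 0 106 0 0 0 5;0 0 107 0 0 0 5;0 0 107 0 0 0 5;0 0 107 0 0 0 5",
)

```text
time: 16.1
ee_pos: [0.5523, 0.007, 0.1386]
tcp_rot: [179.9, 0.1, 77.4]
wrist_force: [-0.4, -0.1, -2.6]
opening: 0.015
grasp_force: 79.2
```

>>> carry_out(
  moves="0 0 0.5 0 0 0 5;0 0 1 0 0 0 5;0 0 1.5 0 0 0 5;0 0 2 0 0 0 5;0 0 2 0 0 0 5;0 0 2 0 0 0 5",
)

```text
time: 16.7
ee_pos: [0.5525, 0.0068, 0.137]
tcp_rot: [179.9, 0.1, 77.4]
wrist_force: [-0.4, -2.4, 4.0]
opening: 0.015
grasp_force: 80.2
```

>>> carry_out(
  moves="0 0 0 0 0 0 20;0 0 0 0 0 0 25;0 0 0 0 0 0 35;0 0 0 0 0 0 50;0 0 0 0 0 0 70;0 0 0 0 0 0 80;0 0 0 0 0 0 80;0 0 -5 0 0 0 80;0 0 -15 0 0 0 80;0 0 -30 0 0 0 80;0 0 -50 0 0 0 80;0 0 -75 0 0 0 80;0 0 -100 0 0 0 80;0 0 -120 0 0 0 80;0 0 -130 0 0 0 80;0 0 -130 0 0 0 80",
)

```text
time: 18.3
ee_pos: [0.5528, 0.0072, 0.2685]
tcp_rot: [179.8, 0.1, 77.4]
wrist_force: [1.0, 0.1, -0.6]
opening: 0.08
grasp_force: 0.0
```

Run:
```python
from workcell import bot
import cv2,numpy as np
o=bot.get_obs();print(o["time"],o["ee_pos"],o["wrist_force"])
a=bot.camera("scene")["img"][200:440,90:410];b=bot.camera("wrist")["img"]
cv2.imwrite("pics/p4.png",np.hstack([cv2.resize(a,(427,320)),cv2.resize(b,(373,320))])[:,:,::-1])
```

```text
18.3 [0.55275537 0.00721364 0.26847247] [ 0.97866702  0.06898752 -0.55771066]
```

View pics/p4.png

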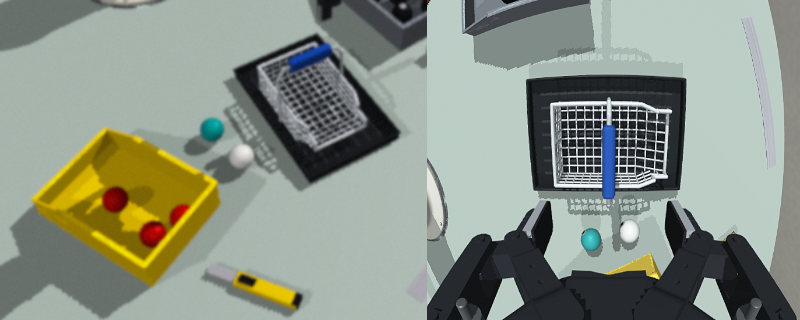

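The picture shows the empty basket upright on the tray, all three red knobs in the yellow bin and the gripper clear, so I'm handing the job in.

```bash
python3 -c "
from workcell import bot
print(bot.job_done())"
```

```text
the job is handed in; nothing more can be done
None
```

The job is handed in at about 18 s: all three red knobs are in the yellow bin, the empty basket stands upright on the drip tray, and I saw nothing else disturbed; no verdict came back.

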